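Gauge the gap of a mounting press

TASK

Pick up the taper gauge (the tool with the steel wedge blade and the tall wooden handle), lay its blade flat on the lower plate of the small mounting press, pointing straight in, and slide it thin end first under the sprung upper plate until it drags snugly between the two plates, without prising the upper plate up by more than 2 mm. Keep hold of the handle and finish like that, holding the gauge still at that depth so the gap can be read. Leave the other things on the bench alone.

Things in the scene. Friction and masses are not known exactly. Their poses are not given: they have to be found in the camera images.
- gauge_center (a point): Taper gauge lying flat on the bench, in one of two places: wooden handle 80 (x) x 18 (y) x 34 mm (z), then a steel wedge blade on along +x, 100 long, 18 wide. Point: the handle's centre, 17 mm above the underside; z up, x to the tip. Flat underside, one plane for handle and blade; the blade's top slopes, 2 mm thick at the tip, 10 mm at the handle. About 130 g.
- gauge_tip (a point): The gauge's blade tip, middle of its lower edge: at 140, 0, -17 mm from gauge_center in the gauge's axes.
- press: Small press, fixed. Origin: centre of its underside, on the bench; z up, x points straight into the gap (the open front looks to -x). Base 160 (x) x 120 mm (y); its flat top, 35 mm above the bench, is the lower plate, from x = -80 to +70 mm: 30 mm of it stick out before the upper plate. Columns at the back (x = 62, y = +-48 mm). Nothing above 125 mm.
- head: The press's fixed head on the columns, carrying the sprung upper plate. Origin straight above the press origin, at the height of the upper plate's underside when it is down; same axes as the press. The gap (this height minus 35 mm) is set anew each time, 4.5 to 7.5 mm.
- plate_lip (a point): Middle of the upper plate's front edge at the underside, 50 mm before the press's origin (x = -50 mm in the press's axes). The upper plate is 100 mm square (x = -50 to +48), 8 mm thick, its foremost 4 mm cut back 2 mm higher.
- upper_plate (a joint): Lift of the sprung upper plate, m: 0 when down on its stop, up to 0.008. A spring holds it down: about 5.4 N lifts it off the stop, 0.7 N more per mm. A snug gauge drags with several newtons (about 4 to 12 N along its length), more than its slight drag on the lower plate alone.
- knife_center (a point): Bystander: palette knife, low wooden handle 90 x 18 x 16 mm with a thin flat blade; its handle's centre. It may lie in either of two places, the gauge in the other.
- jar_center (a point): Bystander: closed glass jar, 64 mm wide, 90 mm tall; its centre.
- ink_bottle_center (a point): Bystander: small old green glass ink bottle, 34 mm wide, 50 mm tall; its centre.
- solvent_center (a point): Bystander: glass bottle with a blue cap, 60 mm wide, 115 mm tall; its centre.
- gauge: The taper gauge again; its own origin is on its underside, below gauge_center (17 mm lower), same axes.
- brush_grip (a point): Bystander: flat brush, 170 mm long, lying on the bench; its handle.
- dish_rim (a point): Bystander: shallow white dish, 90 mm wide, 15 mm tall; centre of its rim.
- jar_ring: Bystander: blue plastic ring from a jar, 52 mm wide, 12 mm tall; centre of its underside.
Things that resemble listed ones, but are neither listed nor needed, are in the scene too. What is shaped like the press but purple is not meant.

How it is judged:
By the outcome, as a careful person would: the job done as asked, in the order asked, and still so for the second after the job is handed in, while the arm keeps its last pose, push and grip.
It also fails if it takes over 61 s, if anything falls off the work surface, if the arm or the gripper's body presses on something with over 40 N, if the wrist force passes 120 N, or if a joint passes its speed limit or range.

ROBOT

A 7-joint arm with a two-finger parallel gripper is mounted at the origin on the work surface. World frame = base frame: x ahead of the robot, y to its left, z up, the work surface at z = 0. Lengths are in mm, angles in rad, forces in N, time in s.
With the tool pointing down it reaches from about 400 to 900 mm from the base axis. Payload 5.5 kg.
Tool frame: the origin (TCP) lies where the fingers leave the gripper's body, on its centre line; the fingertips stand 73 mm ahead of it and the grasp point (between the pads) lies 54 mm ahead of it; z points along the fingers, y is the direction in which the jaws open and shut (so a half turn about z gives the same grasp; the last joint's range is limited). The gripper opens to 85 mm and grips with 20 to 120 N. Pads are 22 mm wide; open, the fingers measure 114 mm over their backs; the gripper's body (76 mm by 85 mm) begins 54 mm behind the grasp point. The pads swing forward as they close: fully open they stand 13 mm farther back than shut.
Start: joints at [-0.91, 0.501, -0.427, 1.55, 0.221, 1.138, -0.21], TCP at [251.769, 599.258, 303.91] pointing down, gripper open.
Joint ranges: [-2.88, 2.88], [-0.31, 2.03], [-1.54, 1.56], [0.2, 2.42], [-1.41, 4.55], [0.19, 2.02], [-2.57, 2.57]. Speed limits (rad/s): [2.57, 2.57, 3.14, 3.14, 3.14, 3.14, 3.14].

INTERFACE

Orientations are given as a unit quaternion [x, y, z, w].
In Python, from station import r gives the robot as it stands.
- The arm moves only by the tool arm_command, never from a script. Its argument "steps" is a list of rows, each a list of 5 numbers: the shift along the world's x, y, z in m, then the turn about the world's z in degrees, then the gripper's target within -1 to 1 (fully open at 1, half-way at 0, shut at -1). A call has 1 to 5 rows; each row shifts and turns the commanded pose from where the row before left it; what a row does not reach is not made up. A row lasts 1/10 s, in which the tool goes at most 50 mm and 8.59 degrees, less where a joint would pass 70% of its speed; a pose out of reach is approached as far as the arm can. A call is refused whole if a number of a shift passes 0.05 or a number of a turn 8.59, either way. A call with a gripper value outside its range is refused whole. The fingers move at their own pace and stop on an object; the grip force is fixed at half the most. Time passes only in rows, so rows that do not move let the fingers close. It gives the time, the measured TCP pose, the force and the opening at its end, in the units of the state.
- r.state(): the state, without advancing time (a new reading comes with each control period).
- r.camera(name): name is "scene" or "side" or "wrist"; returns a dict with "color" (384x512x3 uint8, red, green, blue), "range_z" (384x512 float32, mm along the optical axis (not along the pixel's ray), 0 where there is no reading), "fx", "fy", "cx", "cy" (pixels), "eye" and "orientation" of the camera in the world; the wrist camera has in their place "T_tool_cam" (4x4, takes a point from camera to tool coordinates, whose origin is the TCP and whose axes are the flange's). Camera axes: x right, y up, looking along -z (the intrinsics and any distortion apply to the point x, -y, -z); pixel columns grow to the right and rows downward; lengths in mm; the calibration is good to about 2 mm. A picture is of the moment at which its call begins: read the wrist's pose just before it.
- r.job_done(): hands the job in, once; it reports no verdict.
The state is a dict: "t": time; "q": joint angles; "joint_vel": joint speeds; "effort": joint torques, N m; "ee_pos": TCP position; "ee_rot": TCP orientation; "force": force on the tool from outside, world axes, zero at the start; "moment": the same for the moment, N m; "finger_gap": finger opening in mm.
Only numpy, scipy, OpenCV 4.12 (cv2) and the standard library are available. Lean on these libraries where they do the work, as an engineer would, in place of code of your own. Each camera call takes 0.05 s, during which the arm holds its last target. There are 200 camera calls.

## Working session

There is one attempt and no reset: what is moved stays moved. The work goes in short steps, Python scripts to look and compute and a tool call to move; the robot and the scene stay as the last step left them, time stands still between calls to the robot, and variables do not carry over. Pictures are saved under pics/ and viewed, about 8 in all and at most 12, crops included, and the job is handed in when it is done.

Besides the shell and the picture viewer there is one more tool, called after ">>>" as name(argument=value, ...) on one line, values as JSON. arm_command: Moves the arm, as the interface text tells. Its arguments: {"type":"object","properties":{"steps":{"type":"array","items":{"type":"array","items":{"type":"number"}}}},"required":["steps"]}

```bash
ls; mkdir -p pics
cat > h.py <<'E'
import numpy as np, cv2
from scipy.spatial.transform import Rotation as R
from station import r
def cam(n):
    s=r.state(); c=r.camera(n)
    if n=="wrist":
        T=np.eye(4); T[:3,:3]=R.from_quat(s["ee_rot"]).as_matrix(); T[:3,3]=s["ee_pos"]
        c["T"]=T@np.array(c["T_tool_cam"])
    else:
        T=np.eye(4); T[:3,:3]=R.from_quat(c["orientation"]).as_matrix(); T[:3,3]=c["eye"]; c["T"]=T
    return c
def cloud(c):
    h,w=c["range_z"].shape; u,v=np.meshgrid(np.arange(w),np.arange(h)); z=c["range_z"]
    P=np.stack([(u-c["cx"])/c["fx"]*z,-(v-c["cy"])/c["fy"]*z,-z],-1)
    return P@c["T"][:3,:3].T+c["T"][:3,3]
def onplane(c,u,v,h):
    d=c["T"][:3,:3]@np.array([(u-c["cx"])/c["fx"],-(v-c["cy"])/c["fy"],-1]); e=c["T"][:3,3]
    return e+d*(h-e[2])/d[2]
def save(c,n,crop=None,s=1):
    im=c["color"][...,::-1]
    if crop: a,b,x,y=crop; im=im[b:y,a:x]
    cv2.imwrite("pics/"+n,cv2.resize(im,None,fx=s,fy=s,interpolation=cv2.INTER_CUBIC))
E
python3 - <<'E'
from h import *
import pickle
cs={}
for n in("scene","side"):
    c=cam(n); cs[n]=c; print({k:v for k,v in c.items() if k not in("color","range_z")})
pickle.dump(cs,open("c0.pkl","wb"))
cv2.imwrite("pics/a.png",cv2.resize(cs["scene"]["color"][...,::-1],(800,600)))
cv2.imwrite("pics/b.png",cv2.resize(cs["side"]["color"][...,::-1],(800,600)))
print(r.state())
E
```

```text
pics
{'fx': 455.8878315212758, 'fy': 455.8878315212758, 'cx': 259.85686436043596, 'cy': 204.16522077138234, 'eye': array([1732.4415064 ,  455.892043  ,  918.02749813]), 'orientation': array([0.26769956, 0.3983605 , 0.71870661, 0.50309708]), 'T': array([[-3.50460548e-01, -5.09876533e-01,  7.85622890e-01,
         1.73244151e+03],
       [ 9.36440250e-01, -1.76404475e-01,  3.03250916e-01,
         4.55892043e+02],
       [-1.60331321e-02,  8.41966378e-01,  5.39291717e-01,
         9.18027498e+02],
       [ 0.00000000e+00,  0.00000000e+00,  0.00000000e+00,
         1.00000000e+00]])}
{'fx': 456.8420175961133, 'fy': 456.8420175961133, 'cx': 254.2447386200492, 'cy': 192.180161990048, 'eye': array([ 343.24558104, -709.91968555,  997.18038233]), 'orientation': array([ 0.33450604, -0.04218312, -0.14338538,  0.93046597]), 'T': array([[ 9.55322436e-01,  2.38609419e-01, -1.74426457e-01,
         3.43245581e+02],
       [-2.95051446e-01,  7.35092684e-01, -6.10396093e-01,
        -7.09919686e+02],
       [-1.74266445e-02,  6.34589860e-01,  7.72652588e-01,
         9.97180382e+02],
       [ 0.00000000e+00,  0.00000000e+00,  0.00000000e+00,
         1.00000000e+00]])}
{'t': 0.1, 'q': array([-0.90980579,  0.50180842, -0.42680467,  1.55136543,  0.22082299,
        1.13830384, -0.21028227]), 'joint_vel': array([ 0.00033418, -0.00313009, -0.00062717, -0.0018689 ,  0.00017981,
        0.0011519 ,  0.00010009]), 'effort': array([-1.24956470e-02, -5.70809948e+01, -5.83904207e+00, -2.81746477e+01,
        1.04024395e-02,  5.49171382e-03, -8.08081751e-06]), 'ee_pos': array([251.64723498, 598.75828887, 302.92032012]), 'ee_rot': array([ 1.97548570e-01,  9.80292675e-01, -8.89271043e-04, -2.04987025e-04]), 'force': array([ 0.12226526, -0.28434296, -0.58944879]), 'moment': array([-0.04415348,  0.04573888,  0.00912736]), 'finger_gap': 85.43421222591493}
```

View pics/a.png

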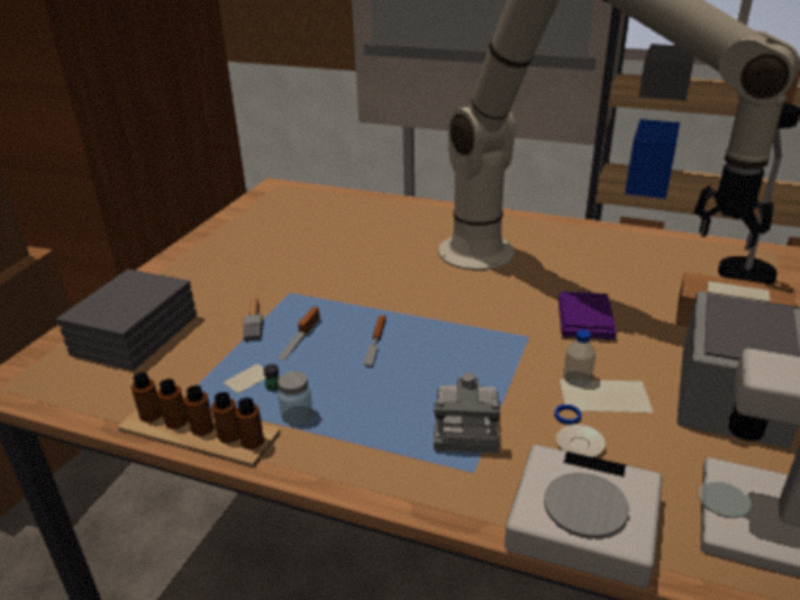

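View pics/b.png

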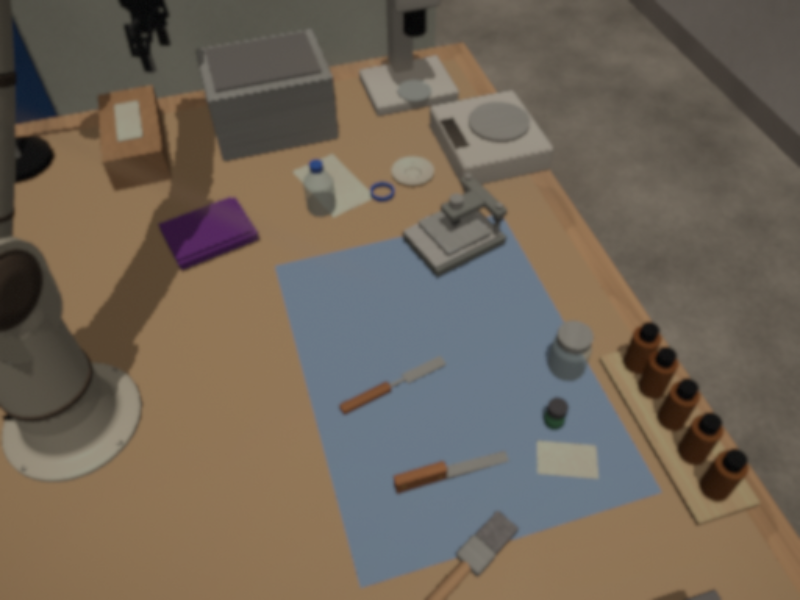

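The scene view shows the press at (467,412) and two wooden-handled tools at (300,330) and (375,340). In the side view the press is at (455,235) and the tools are at (365,397) and (420,475). I'll compare handle heights and enlarge a crop to confirm which tool is the gauge.

Run:
```python
from h import *
import pickle
cs=pickle.load(open("c0.pkl","rb")); c=cs["side"]; P=cloud(c)
for n,(a,b,x,y) in {"upper":(205,225,300,270),"lower":(240,285,335,320),"press":(250,105,330,180)}.items():
    Q=P[b:y,a:x].reshape(-1,3); col=c["color"][b:y,a:x].reshape(-1,3).astype(int)
    if n!="press":
        m=(col[:,0]-col[:,2]>35)
    else: m=(Q[:,2]>25)
    H=Q[m]; print(n,m.sum(),np.percentile(H[:,2],[5,25,50,75,95]).round(1), H.mean(0).round(1))
    if n!="press":
        xy=H[:,:2].astype(np.float32); print(cv2.minAreaRect(xy))
        mb=(np.abs(col[:,0]-col[:,2])<25); print("steel",mb.sum(),Q[mb].mean(0), cv2.minAreaRect(Q[mb][:,:2].astype(np.float32)))
    else:
        for lo,hi in((28,39),(45,60),(60,140)):
            k=(Q[:,2]>lo)&(Q[:,2]<hi); print(lo,k.sum(),Q[k].mean(0).round(1),cv2.minAreaRect(Q[k][:,:2].astype(np.float32)))
a=c["color"][215:325,200:340,::-1]; b=c["color"][100:190,250:340,::-1]
A=cv2.resize(a,(700,550),interpolation=2);cv2.imwrite("pics/c.png",A)
```

```text
upper 202 [12.4 14.1 15.7 17.1 19. ] [ 455.4 -110.    15.7]
((457.0379638671875, -109.3934326171875), (86.29949951171875, 19.693599700927734), 15.237354278564453)
steel 498 [521.51355855 -90.39327739   5.84535732] ((508.0198974609375, -90.35105895996094), (199.76654052734375, 33.925941467285156), 12.316120147705078)
lower 323 [19.3 30.  33.1 34.6 36.9] [ 493.9 -278.    43.2]
((407.609375, -473.615966796875), (484.5572814941406, 71.64302062988281), 66.3531265258789)
steel 615 [ 557.08111011 -269.3704725    10.9938448 ] ((426.62237548828125, -439.6359558105469), (540.8564453125, 165.814208984375), 55.81178283691406)
press 2398 [ 27.7  36.   47.3  90.9 105.2] [724.4 176.   64.9]
28 663 [706.6 176.   34.1] ((763.6044921875, 223.14288330078125), (325.49407958984375, 173.93017578125), 41.93184280395508)
45 718 [723.2 188.   48.7] ((746.5633544921875, 231.07046508789062), (263.60357666015625, 152.29876708984375), 64.42941284179688)
60 698 [745.6 181.   97.9] ((745.6353149414062, 230.93423461914062), (189.1361083984375, 114.54460906982422), 87.46603393554688)
```

View pics/c.png

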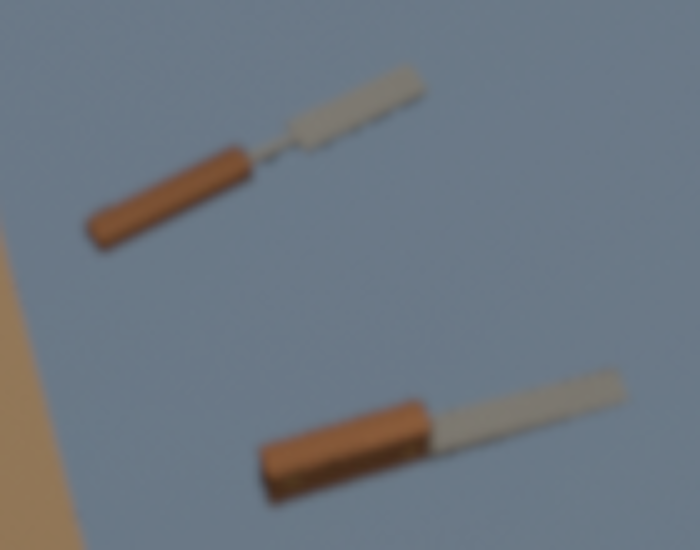

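The lower tool at side (420,475) is the gauge: its handle top is at about 34 mm and its full-width blade starts right at the handle. The upper tool, with a thin neck and a 16 mm handle, is the palette knife. Next I refine the poses of the gauge and press.

Run:
```python
from h import *
import pickle
cs=pickle.load(open("c0.pkl","rb"))
for n in cs:
    P=cloud(cs[n]).reshape(-1,3); col=cs[n]["color"].reshape(-1,3).astype(int)
    reg=(abs(P[:,0]-495)<70)&(abs(P[:,1]+280)<50)
    H=P[reg&(P[:,2]>27)&(P[:,2]<42)&(col[:,0]-col[:,2]>25)]
    print(n,"handle",len(H),H.mean(0).round(1),cv2.minAreaRect(H[:,:2].astype(np.float32)))
    reg=(abs(P[:,0]-725)<130)&(abs(P[:,1]-180)<120)
    for lo,hi in((30,38.5),(44,54),(60,140)):
        Q=P[reg&(P[:,2]>lo)&(P[:,2]<hi)]; print(lo,len(Q),Q.mean(0).round(1),np.percentile(Q[:,2],[10,50,90]),cv2.minAreaRect(Q[:,:2].astype(np.float32)))
c=cam("wrist"); print(c["T_tool_cam"],c["fx"],c["cx"],c["cy"])
a=cs["side"]["color"][100:190,250:340,::-1]; b=cs["scene"]["color"][225:300,265:335,::-1]
cv2.imwrite("pics/d.png",np.hstack([cv2.resize(a,(400,400),interpolation=2),cv2.resize(b,(400,400),interpolation=2)]))
```

```text
scene handle 57 [ 503.1 -264.7   31.1] ((502.14630126953125, -265.08697509765625), (17.636394500732422, 79.55531311035156), 89.85050964355469)
30 318 [740.6 189.9  33.6] [31.22555013 33.27900419 36.32638683] ((711.0892333984375, 181.08795166015625), (156.46746826171875, 109.50927734375), 15.85872745513916)
44 279 [721.6 183.9  46.5] [44.47425563 46.31076129 48.76515211] ((723.602294921875, 183.11199951171875), (122.27204895019531, 105.2014389038086), 15.261017799377441)
60 685 [761.8 194.6  96.4] [ 84.55557376  97.90622116 106.51725133] ((740.9617309570312, 188.12327575683594), (100.37904357910156, 115.02413177490234), 17.3267822265625)
side handle 275 [ 495.8 -271.    33.3] ((496.3128356933594, -269.5308532714844), (79.13129425048828, 20.06292724609375), 0.24612554907798767)
30 515 [685.1 155.7  34.6] [31.68694559 34.72753543 37.36493   ] ((709.4850463867188, 169.85202026367188), (155.2449951171875, 119.23744201660156), 10.590455055236816)
44 656 [708.2 167.5  47.8] [45.32592004 47.74086493 50.1379245 ] ((718.68310546875, 178.79156494140625), (118.92298126220703, 103.48725891113281), 13.04565143585205)
60 694 [745.3 180.2  98.2] [ 87.96401485  98.89196953 110.27283521] ((737.1412353515625, 184.20176696777344), (98.84153747558594, 121.1978988647461), 15.411088943481445)
[[ 5.82272258e-04  9.60353821e-01  2.78783429e-01  7.05365693e+01]
 [ 9.99998987e-01 -1.97050193e-04 -1.40981752e-03 -6.62190585e-01]
 [-1.29898931e-03  2.78783967e-01 -9.60352962e-01 -6.92471478e+01]
 [ 0.00000000e+00  0.00000000e+00  0.00000000e+00  1.00000000e+00]] 269.1419216674746 251.58055432139577 190.33962389468903
```

View pics/d.png

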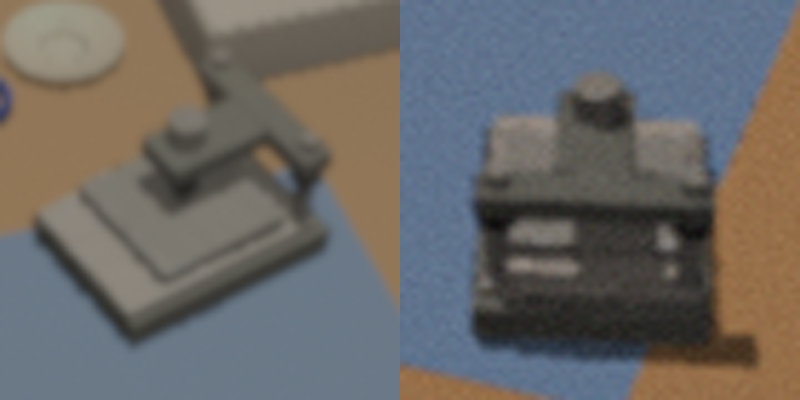

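The crop shows the press with its open front toward the robot: the bare lower-plate strip is at lower left, the columns are at the back, and its yaw is about 14°. Press centre is about (717,182) and gauge handle about (498,-268). I'll move over the press front to look with the wrist camera, then go on to the gauge.

>>> arm_command(steps=[[0.028,-0.038,0,7.36,1],[0.028,-0.038,0,7.36,1],[0.028,-0.038,0,7.36,1],[0.028,-0.038,0,7.36,1],[0.028,-0.038,0,7.36,1]])

```text
t: 0.65
ee_pos: [392.5, 407.5, 303.7]
ee_rot: [-0.125, 0.992, -0.0, -0.0]
force: [1.3, 0.6, 0.3]
finger_gap: 85.2
```

>>> arm_command(steps=[[0.028,-0.038,0,0,1],[0.028,-0.038,0,0,1],[0.028,-0.038,0,0,1],[0.028,-0.038,0,0,1],[0.028,-0.038,0,0,1]])

```text
t: 1.15
ee_pos: [532.5, 217.4, 303.9]
ee_rot: [-0.122, 0.993, -0.0, -0.0]
force: [0.1, 0.6, 0.1]
finger_gap: 85.3
```

>>> arm_command(steps=[[0.028,-0.038,0,0,1],[0.028,-0.038,0,0,1],[0,0,0,0,1]])

```text
t: 1.45
ee_pos: [591.7, 134.1, 303.1]
ee_rot: [-0.116, 0.993, -0.002, 0.0]
force: [-0.5, -0.8, 0.3]
finger_gap: 85.3
```

Run:
```python
from h import *
import pickle
c=cam("wrist"); pickle.dump(c,open("wp.pkl","wb"))
s=r.state(); print(s["t"],s["ee_pos"],s["ee_rot"],s["q"].round(2),s["force"])
P=cloud(c).reshape(-1,3)
reg=(abs(P[:,0]-725)<130)&(abs(P[:,1]-180)<120)
for lo,hi in((30,38.5),(43,54),(85,130)):
    Q=P[reg&(P[:,2]>lo)&(P[:,2]<hi)]; print(lo,len(Q),Q.mean(0).round(1),np.percentile(Q[:,2],[10,50,90]),cv2.minAreaRect(Q[:,:2].astype(np.float32)))
save(c,"e.png",s=1.5)
```

```text
1.5 [589.63833814 138.2484714  303.06009825] [-1.17932395e-01  9.93021135e-01 -9.26411151e-04 -3.41983513e-04] [ 0.02  0.42 -0.38  1.67  0.17  1.09  1.39] [-0.33599847  1.55347396 -0.56276391]
30 2441 [667.  167.5  34.3] [33.37881652 34.34050702 35.24398441] ((706.3225708007812, 179.31253051757812), (150.95407104492188, 109.98805236816406), 15.42695426940918)
43 3826 [701.9 177.6  47.1] [46.07430994 47.03306532 47.97785469] ((716.7802734375, 181.7477569580078), (113.10868072509766, 107.02204895019531), 15.519950866699219)
85 2061 [718.9 185.6 101.7] [ 90.29574301  98.99292509 118.83962303] ((725.185791015625, 188.51844787597656), (78.90118408203125, 115.01570129394531), 11.172091484069824)
```

View pics/e.png

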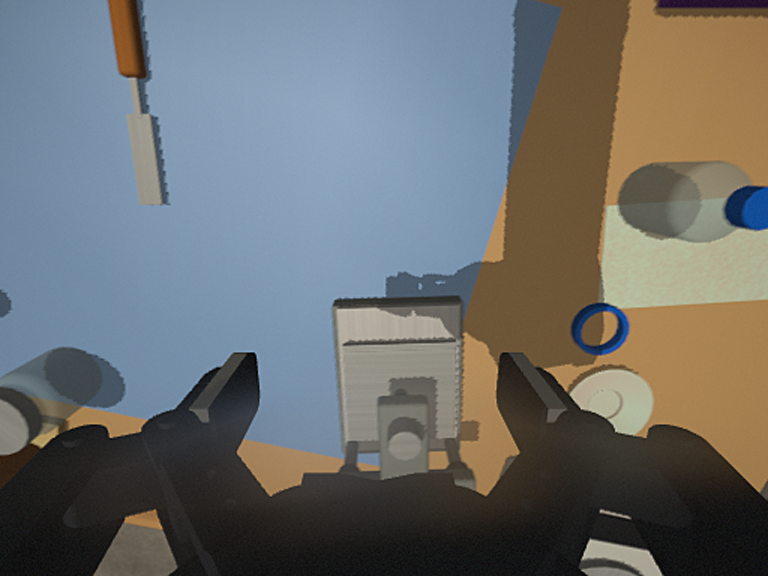

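The wrist picture shows the press ahead: lower-plate front edge from (334,304) to (460,298), upper-plate lip from (343,345) to (460,338). It is almost aligned with the tool. Next I fit the edges, then go to the gauge.

```bash
cat > press.py <<'E'
from h import *
import pickle
c=pickle.load(open("wp.pkl","rb"))
P=cloud(c).reshape(-1,3)
th=np.radians(14.)
for it in range(4):
    ex=np.array([np.cos(th),np.sin(th)]); ey=np.array([-ex[1],ex[0]])
    D=P[:,:2]-[717,182]; a=D@ex; b=D@ey
    z=P[:,2]; L=(abs(a)<110)&(abs(b)<75)
    def front(m):
        f=[]
        for lo in np.arange(-48,48,4):
            k=m&(b>lo)&(b<=lo+4)
            if k.sum()>4: f.append((lo+2,a[k].min()))
        return np.array(f)
    Fl=front(L&(abs(z-34.4)<2)); Fu=front(L&(abs(z-47)<2.5))
    sl=[]
    for m in (L&(abs(z-34.4)<2)&(a<-50),L&(abs(z-47)<2.5)&(a<20)):
        lo,hi=[],[]
        for x in np.arange(a[m].min()+4,a[m].max()-4,4):
            k=m&(a>x)&(a<=x+4)
            if k.sum()>8: lo.append((x,b[k].min()));hi.append((x,b[k].max()))
        lo,hi=np.array(lo),np.array(hi); sl.append([np.median(lo[:,1]),np.median(hi[:,1]),np.polyfit(*lo.T,1)[0],np.polyfit(*hi.T,1)[0]])
    pl,pu=np.polyfit(*Fl.T,1),np.polyfit(*Fu.T,1)
    print(np.degrees(th).round(2),"front slopes deg",np.degrees(pl[0]),np.degrees(pu[0]),"offs",pl[1],pu[1],"sides",np.round(sl,3))
    th-=np.radians(0.5*np.degrees(pl[0]+pu[0])) if it<3 else 0
ctr=(sl[0][0]+sl[0][1])/2
print("ybase",ctr,"yplate",(sl[1][0]+sl[1][1])/2)
o=np.array([717,182])+ex*((pl[1]+80+pu[1]+50)/2)+ey*((ctr+(sl[1][0]+sl[1][1])/2)/2)
print("origin",o,"yaw",np.degrees(th),"ex",ex)
E
python3 press.py
```

```text
14.0 front slopes deg -1.3981308775785277 -1.2006455238639868 offs -86.12114887743172 -56.352998913508046 sides [[-5.6008e+01  5.2759e+01  2.6000e-02 -1.9000e-02]
 [-4.9647e+01  4.9184e+01  2.2000e-02  2.9000e-02]]
15.3 front slopes deg -0.24121291012250426 0.07629025927331887 offs -86.065157416187 -56.32733016803629 sides [[-5.4452e+01  5.3976e+01 -9.0000e-03 -4.3000e-02]
 [-4.9335e+01  4.9519e+01 -7.0000e-03  6.0000e-03]]
15.38 front slopes deg -0.1587100155883058 0.17455307271736722 offs -86.06559936267743 -56.32062493043727 sides [[-5.4358e+01  5.4052e+01 -1.1000e-02 -4.5000e-02]
 [-4.9312e+01  4.9555e+01 -8.0000e-03  5.0000e-03]]
15.37 front slopes deg -0.16663555441376388 0.16674899412782512 offs -86.0655646478992 -56.320630511541204 sides [[-5.4367e+01  5.4045e+01 -1.1000e-02 -4.4000e-02]
 [-4.9314e+01  4.9551e+01 -8.0000e-03  5.0000e-03]]
ybase -0.16116082684158073 yplate 0.11846244166382647
origin [711.03417538 180.33751692] yaw 15.37392799758132 ex [0.96421614 0.26511739]
```

>>> arm_command(steps=[[-0.02,-0.045,0,-2.8,1],[-0.02,-0.045,0,-2.8,1],[-0.02,-0.045,0,-2.8,1],[-0.02,-0.045,0,-2.8,1],[-0.02,-0.045,0,-2.8,1]])

```text
t: 2.0
ee_pos: [486.5, -81.8, 303.9]
ee_rot: [-0.0, 1.0, 0.0, 0.0]
force: [0.9, -0.3, -0.0]
finger_gap: 85.9
```

>>> arm_command(steps=[[-0.01,-0.045,0,0,1],[0,-0.045,0,0,1],[0,-0.045,0,0,1],[0,-0.045,0,0,1],[0,0,0,0,1]])

```text
t: 2.5
ee_pos: [476.3, -267.9, 303.7]
ee_rot: [0.004, 1.0, -0.002, -0.0]
force: [-0.0, 0.3, -1.0]
finger_gap: 85.1
```

```bash
cat > gauge.py <<'E'
from h import *
c=cam("wrist"); s=r.state(); print(s["t"],s["ee_pos"],s["ee_rot"],s["force"])
P=cloud(c).reshape(-1,3); col=c["color"].reshape(-1,3).astype(int)
reg=(abs(P[:,0]-497)<90)&(abs(P[:,1]+268)<70)
H=P[reg&(P[:,2]>30)&(P[:,2]<40)&(col[:,0]-col[:,2]>40)]
print(len(H),H.mean(0),cv2.minAreaRect(H[:,:2].astype(np.float32)))
B=P[(P[:,0]>530)&(P[:,0]<690)&(abs(P[:,1]+268)<70)&(abs(col[:,0]-col[:,2])<22)&(P[:,2]<14)]
if len(B): print("blade",len(B),B.mean(0),cv2.minAreaRect(B[:,:2].astype(np.float32)))
save(c,"f%d.png"%(s["t"]*100),s=1.5)
E
python3 gauge.py; ls pics
```

```text
2.55 [ 476.98477268 -264.05229313  303.52304402] [ 2.27712967e-03  9.99997341e-01 -1.57515968e-04 -3.28945894e-04] [ 0.51306001  0.55763779 -0.49665646]
708 [ 494.62845518 -267.37621038   33.07291622] ((495.82147216796875, -267.2679138183594), (78.69768524169922, 15.945541381835938), 0.025612547993659973)
blade 897 [ 610.75796235 -272.35875255    3.6421237 ] ((610.2326049804688, -284.6037902832031), (56.82477951049805, 160.55140686035156), 88.33078002929688)
a.png
b.png
c.png
d.png
e.png
f254.png
```

>>> arm_command(steps=[[0.018,-0.003,-0.04,0,1],[0,0,-0.04,0,1],[0,0,-0.04,0,1],[0,0,0,0,1],[0,0,0,0,1]])

```text
t: 3.05
ee_pos: [496.0, -262.7, 184.0]
ee_rot: [-0.001, 1.0, 0.001, -0.001]
force: [0.1, -0.5, 0.5]
finger_gap: 85.4
```

```bash
cat >> gauge.py <<'E'
m=reg&(P[:,2]>28)&(P[:,2]<40)&(col[:,0]-col[:,2]>40)
for nm,K in(("h",P[m]),("b",P[(P[:,0]>545)&(P[:,0]<632)&(abs(P[:,1]+268)<20)&(abs(col[:,0]-col[:,2])<22)&(P[:,2]<16)])):
    xs=np.arange(K[:,0].min(),K[:,0].max(),6); q=[]
    for x in xs:
        k=K[(K[:,0]>=x)&(K[:,0]<x+6)]
        if len(k)>5: q.append((x+3,(k[:,1].min()+k[:,1].max())/2,np.ptp(k[:,1])))
    q=np.array(q); print(nm,K[:,0].min(),K[:,0].max(),"yaw",np.degrees(np.polyfit(q[:,0],q[:,1],1)[0]),"mid",q[:,1].mean(),"w",np.median(q[:,2]),K[:,2].max())
E
python3 gauge.py; ls pics
```

```text
3.1 [ 497.01058638 -263.64830891  185.45913865] [-1.01724662e-03  9.99999157e-01 -6.14503911e-06  8.06713228e-04] [0.59844936 0.14345104 0.39842814]
1708 [ 493.45337905 -268.62983021   33.03978328] ((495.6558532714844, -268.7311096191406), (16.948951721191406, 79.82184600830078), 89.55744171142578)
blade 1207 [ 589.34048027 -267.94680544    4.87544289] ((584.142578125, -267.99932861328125), (106.65143585205078, 19.86092758178711), 1.6412076950073242)
h 455.7782370830763 535.5403392313043 yaw 0.03272394889921908 mid -268.69249319890173 w 16.114139095592606 35.451047609301554
b 547.2749266418713 631.9317382656886 yaw 0.390319775759459 mid -267.98266936468997 w 17.797908995626415 9.831654699024341
a.png
b.png
c.png
d.png
e.png
f254.png
f310.png
```

>>> arm_command(steps=[[-0.001,-0.005,-0.03,0.3,1],[0,0,-0.03,0,1],[0,0,-0.03,0,1],[0,0,-0.017,0,1],[0,0,0,0,1]])

```text
t: 3.6
ee_pos: [495.1, -269.4, 77.2]
ee_rot: [-0.003, 1.0, 0.0, -0.0]
force: [-0.9, -0.0, 0.3]
finger_gap: 85.5
```

>>> arm_command(steps=[[0,0,0,0,0.3],[0,0,0,0,-0.3],[0,0,0,0,-1],[0,0,0,0,-1],[0,0,0,0,-1]])

```text
t: 4.1
ee_pos: [495.4, -270.0, 78.0]
ee_rot: [-0.003, 1.0, -0.0, 0.001]
force: [0.4, -0.7, -1.7]
finger_gap: 17.3
```

>>> arm_command(steps=[[0,0,0,0,-1],[0,0,0,0,-1],[0,0,0,0,-1],[0,0,0,0,-1],[0,0,0,0,-1]])

```text
t: 4.6
ee_pos: [495.5, -269.9, 77.9]
ee_rot: [-0.003, 1.0, -0.0, 0.001]
force: [-0.6, 0.5, 6.0]
finger_gap: 16.9
```

>>> arm_command(steps=[[0,0,0.02,0,-1],[0,0,0.03,0,-1],[0,0,0.04,0,-1],[0,0,0.032,0,-1],[0,0.02,0,0,-1]])

```text
t: 5.1
ee_pos: [496.9, -254.0, 203.9]
ee_rot: [-0.0, 1.0, -0.003, 0.004]
force: [1.4, -0.4, -0.3]
finger_gap: 17.1
```

>>> arm_command(steps=[[0.003,0.04,0,3,-1],[0.003,0.04,0,3,-1],[0.003,0.04,0,3,-1],[0.003,0.04,0,3,-1],[0.003,0.04,0,3.1,-1]])

```text
t: 5.6
ee_pos: [509.3, -48.3, 198.9]
ee_rot: [-0.135, 0.991, -0.0, -0.0]
force: [0.8, 0.2, -1.4]
finger_gap: 17.0
```

>>> arm_command(steps=[[0.003,0.04,0,0,-1],[0.003,0.04,0,0,-1],[0,0.04,0,0,-1],[0,0.03,0,0,-1],[0,0.026,0,0,-1]])

```text
t: 6.1
ee_pos: [515.1, 128.4, 198.8]
ee_rot: [-0.135, 0.991, 0.0, -0.0]
force: [0.2, -0.8, -1.2]
finger_gap: 16.8
```

>>> arm_command(steps=[[0,0,0,0,-1],[0,0,0,0,-1],[0,0,0,0,-1]])

```text
t: 6.4
ee_pos: [515.6, 124.9, 198.6]
ee_rot: [-0.133, 0.991, -0.0, -0.0]
force: [-0.2, -0.6, -1.1]
finger_gap: 17.3
```

Run:
```python
from h import *
import pickle
s=r.state(); print(s["t"],s["ee_pos"],s["ee_rot"],s["force"],s["moment"],s["q"].round(2))
c=cam("wrist"); pickle.dump(c,open("wp2.pkl","wb")); save(c,"g.png",s=1.5)
```

```text
6.4 [515.63082322 124.93126109 198.6323074 ] [-1.33378241e-01  9.91065012e-01 -4.42699496e-04 -4.35810865e-04] [-0.18867746 -0.61564407 -1.09345121] [-0.02316418  0.02286891  0.00709204] [-0.03  0.41 -0.32  1.94  0.17  0.81  1.4 ]
```

View pics/g.png

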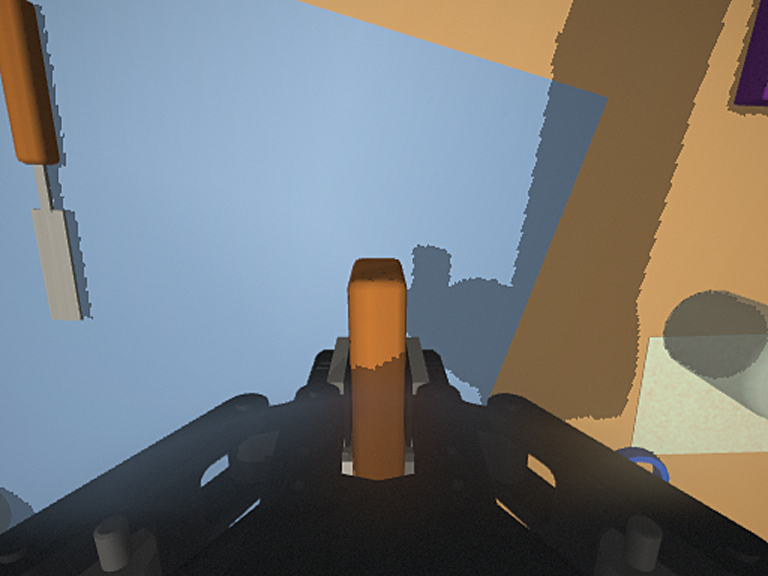

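The handle is centred between the pads and straight. I'll lower it over the exposed strip of the lower plate and check from the outside cameras.

>>> arm_command(steps=[[-0.0004,0.0015,-0.03,0,-1],[0,0,-0.03,0,-1],[0,0,-0.018,0,-1],[0,0,0,0,-1],[0,0,0,0,-1]])

```text
t: 6.95
ee_pos: [515.6, 126.9, 121.0]
ee_rot: [-0.133, 0.991, -0.0, -0.0]
force: [0.4, -0.4, -0.6]
finger_gap: 17.3
```

```bash
cat > look.py <<'E'
from h import *
import sys
s=r.state(); print(s["t"],s["ee_pos"],s["ee_rot"],s["force"],s["moment"])
o=np.array([711.03,180.34]); t=np.radians(15.37); ex=np.array([np.cos(t),np.sin(t)]); d=s["ee_pos"][:2]-o
print("press xy of TCP",d@ex, d@[-ex[1],ex[0]],"tip x",d@ex+140, "Fpush",s["force"][:2]@ex)
if len(sys.argv)>1:
    a=cam("side"); b=cam("scene")
    P=cloud(a); 
    A=cv2.resize(a["color"][90:200,220:340,::-1],(436,400),interpolation=2)
    B=cv2.resize(b["color"][215:300,245:345,::-1],(364,400),interpolation=2)[:,:364]
    cv2.imwrite("pics/"+sys.argv[1],np.hstack([A,B]))
    for n,c in(("side",a),("scene",b)):
        Q=cloud(c).reshape(-1,3); D=Q[:,:2]-o; x=D@ex; y=D@[-ex[1],ex[0]]
        k=(abs(y)<7)&(x>-115)&(x<-58); 
        for lo in range(-118,-52,8):
            kk=(abs(y)<6)&(x>lo)&(x<lo+8)&(Q[:,2]<80)
            if kk.sum()>3: print(n,lo+4,kk.sum(),np.median(Q[kk,2]).round(1))
        kk=(abs(y)<45)&(x>-44)&(x<-15)&(Q[:,2]>40)&(Q[:,2]<62)
        print("upper plate top",n,kk.sum(),np.median(Q[kk,2]))
E
python3 look.py i.png
```

```text
6.95 [515.55102645 126.8745695  121.03995058] [-1.33350208e-01  9.91068931e-01 -1.46281116e-04 -2.73738703e-04] [ 0.40090697 -0.44102889 -0.63747202] [-0.02775573 -0.00552632  0.01885874]
press xy of TCP -202.6586154275374 0.25874966931829735 tip x -62.6586154275374 Fpush 0.2696729883051807
side -114 18 47.5
side -106 16 5.2
side -98 17 43.9
side -90 16 44.8
side -82 24 22.7
side -74 16 28.0
side -66 7 44.8
side -58 7 36.0
side -50 13 39.0
upper plate top side 219 47.71950710781732
scene -114 6 49.7
scene -106 8 48.4
upper plate top scene 96 46.22165130706827
```

View pics/i.png

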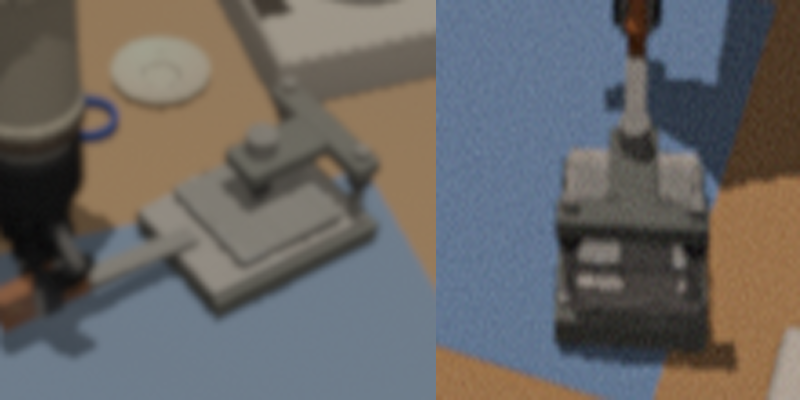

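Side crop: blade tip over the bare strip at about (195,238), pointing straight at the middle of the upper plate. Scene crop: blade in line with the head arm. The gap looks small (about 4.6 mm), so I expect it to be snug with the tip near x ≈ -13. Now I lower until contact.

>>> arm_command(steps=[[0,0,-0.003,0,-1],[0,0,-0.003,0,-1],[0,0,0,0,-1],[0,0,0,0,-1],[0,0,0,0,-1]])

```text
t: 7.55
ee_pos: [515.4, 127.8, 115.0]
ee_rot: [-0.134, 0.991, 0.0, 0.0]
force: [-0.5, 0.2, -1.1]
finger_gap: 17.3
```

>>> arm_command(steps=[[0,0,-0.001,0,-1],[0,0,0,0,-1],[0,0,0,0,-1],[0,0,0,0,-1]])

```text
t: 7.95
ee_pos: [515.4, 127.8, 113.9]
ee_rot: [-0.134, 0.991, 0.0, -0.0]
force: [-0.3, -0.3, -1.5]
finger_gap: 17.3
```

>>> arm_command(steps=[[0,0,-0.001,0,-1],[0,0,0,0,-1],[0,0,0,0,-1],[0,0,0,0,-1]])

```text
t: 8.35
ee_pos: [515.5, 127.8, 113.0]
ee_rot: [-0.134, 0.991, 0.0, 0.0]
force: [0.6, 0.8, -0.5]
finger_gap: 16.7
```

>>> arm_command(steps=[[0,0,-0.0005,0,-1],[0,0,0,0,-1],[0,0,0,0,-1],[0,0,0,0,-1]])

```text
t: 8.75
ee_pos: [515.4, 127.8, 112.5]
ee_rot: [-0.134, 0.991, 0.0, 0.0]
force: [-0.4, -0.8, 2.2]
finger_gap: 16.9
```

>>> arm_command(steps=[[0,0,-0.0005,0,-1],[0,0,0,0,-1],[0,0,0,0,-1],[0,0,0,0,-1]])

```text
t: 9.15
ee_pos: [515.4, 127.8, 112.0]
ee_rot: [-0.134, 0.991, -0.0, 0.0]
force: [-2.9, 0.1, 3.8]
finger_gap: 16.9
```

```bash
python3 look.py
```

```text
9.15 [515.35303695 127.78575808 112.03589017] [-1.34091629e-01  9.90968937e-01 -3.24244869e-06  1.62590165e-05] [-2.91879649  0.11810965  3.77152247] [0.00506482 0.00796952 0.01801056]
press xy of TCP -202.60801200014967 1.1898263419793864 tip x -62.60801200014967 Fpush -2.783098623131793
```

Contact at about z 112.7, as expected for a flat gauge. I'll ease up 0.3 mm and slide in.

>>> arm_command(steps=[[0.0048,0.0013,0.0003,0,-1],[0.0048,0.0013,0,0,-1],[0.0048,0.0013,0,0,-1],[0,0,0,0,-1],[0,0,0,0,-1]])

```text
t: 9.65
ee_pos: [530.3, 131.8, 112.3]
ee_rot: [-0.134, 0.991, 0.0, 0.0]
force: [-1.0, 0.3, 2.2]
finger_gap: 17.1
```

>>> arm_command(steps=[[0.0048,0.0013,0,0,-1],[0.0048,0.0013,0,0,-1],[0,0,0,0,-1],[0,0,0,0,-1]])

```text
t: 10.05
ee_pos: [539.5, 134.3, 112.3]
ee_rot: [-0.134, 0.991, -0.0, -0.0]
force: [-2.9, -1.1, 5.5]
finger_gap: 17.2
```

```bash
python3 look.py
```

```text
10.05 [539.47261701 134.25905501 112.28009821] [-1.34070461e-01  9.90971794e-01 -4.90952098e-05 -1.12368750e-04] [-2.9336428  -1.07413856  5.52771955] [-0.03509087  0.11248325 -0.01836756]
press xy of TCP -177.63532954553273 1.0386757721647921 tip x -37.63532954553273 Fpush -3.1134208629786926
```

>>> arm_command(steps=[[0.0048,0.0013,0.0002,0,-1],[0.0048,0.0013,0,0,-1],[0,0,0,0,-1],[0,0,0,0,-1],[0,0,0,0,-1]])

```text
t: 10.55
ee_pos: [549.0, 136.9, 112.4]
ee_rot: [-0.134, 0.991, -0.0, -0.0]
force: [-3.0, -0.2, 3.9]
finger_gap: 16.7
```

>>> arm_command(steps=[[0.0029,0.0008,0,0,-1],[0,0,0,0,-1],[0,0,0,0,-1],[0,0,0,0,-1]])

```text
t: 10.95
ee_pos: [551.3, 137.5, 112.4]
ee_rot: [-0.134, 0.991, -0.0, -0.001]
force: [-3.6, -2.2, 6.8]
finger_gap: 17.2
```

>>> arm_command(steps=[[0.0029,0.0008,0,0,-1],[0,0,0,0,-1],[0,0,0,0,-1],[0,0,0,0,-1]])

```text
t: 11.35
ee_pos: [554.1, 138.2, 112.4]
ee_rot: [-0.134, 0.991, -0.0, -0.001]
force: [-5.9, -1.3, 6.5]
finger_gap: 17.0
```

>>> arm_command(steps=[[0,0,0.0003,0,-1],[0,0,0,0,-1],[0,0,0,0,-1],[0,0,0,0,-1]])

```text
t: 11.75
ee_pos: [554.1, 138.2, 112.6]
ee_rot: [-0.134, 0.991, -0.0, -0.001]
force: [-4.9, -1.7, 5.2]
finger_gap: 16.8
```

>>> arm_command(steps=[[0.0029,0.0008,0,0,-1],[0,0,0,0,-1],[0,0,0,0,-1],[0,0,0,0,-1]])

```text
t: 12.15
ee_pos: [557.1, 139.1, 112.6]
ee_rot: [-0.134, 0.991, -0.0, -0.001]
force: [-3.8, -1.1, 5.3]
finger_gap: 17.1
```

```bash
for i in 1 2; do python3 look.py j.png; done
```

```text
12.15 [557.13243835 139.11704178 112.60739473] [-1.34082459e-01  9.90969939e-01 -1.52655705e-04 -6.71124361e-04] [-3.8350726  -1.11979643  5.29058921] [-0.10311886  0.42920108 -0.01878518]
press xy of TCP -159.31950815441738 1.0421550372193784 tip x -19.319508154417377 Fpush -3.994712084377081
side -114 9 2.7
side -106 17 3.9
side -98 13 6.3
side -90 17 6.0
side -82 20 18.8
side -74 14 40.0
side -66 6 40.9
side -58 8 39.9
side -50 11 42.5
upper plate top side 224 47.45210996127469
scene -114 18 53.4
upper plate top scene 98 46.492937204905445
12.25 [557.13657409 139.04335289 112.59818954] [-1.34030747e-01  9.90976922e-01 -1.69521037e-04 -6.85938604e-04] [-4.18905859 -1.26302533  5.77385332] [-0.13322341  0.38923486  0.00749317]
press xy of TCP -159.335051669428 0.9700055041349853 tip x -19.335051669427997 Fpush -4.37400052897952
side -114 14 2.0
side -106 15 4.6
side -98 13 41.4
side -90 17 40.7
side -82 18 18.4
side -74 18 26.0
side -66 9 40.3
side -58 7 39.8
side -50 14 40.3
upper plate top side 217 47.653950556014706
scene -114 17 48.5
upper plate top scene 104 46.532565140195516
```

View pics/j.png

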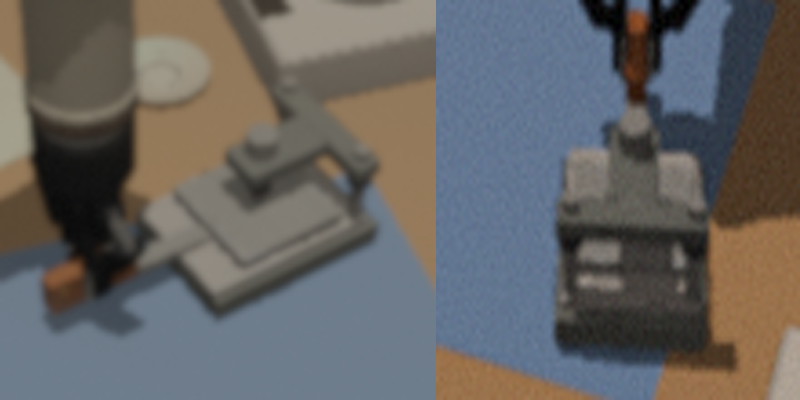

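The blade has gone under the lip and the upper plate top is unchanged (47.6 mm vs 47.7 mm). I'll take off a bit more down-pressure so the drag reading reflects the upper plate, then continue.

>>> arm_command(steps=[[0.0029,0.0008,0.0003,0,-1],[0,0,0,0,-1],[0,0,0,0,-1],[0,0,0,0,-1]])

```text
t: 12.75
ee_pos: [560.4, 140.0, 112.8]
ee_rot: [-0.134, 0.991, -0.0, -0.0]
force: [-2.7, -1.2, 2.3]
finger_gap: 17.1
```

>>> arm_command(steps=[[0.0029,0.0008,0.0002,0,-1],[0,0,0,0,-1],[0,0,0,0,-1],[0,0,0,0,-1]])

```text
t: 13.15
ee_pos: [563.8, 140.9, 113.1]
ee_rot: [-0.134, 0.991, 0.0, 0.0]
force: [0.2, 0.3, -1.5]
finger_gap: 17.0
```

>>> arm_command(steps=[[0.0029,0.0008,0,0,-1],[0,0,0,0,-1],[0,0,0,0,-1],[0,0,0,0,-1]])

```text
t: 13.55
ee_pos: [564.9, 141.3, 112.9]
ee_rot: [-0.134, 0.991, -0.0, -0.002]
force: [-6.3, -1.5, 4.1]
finger_gap: 17.2
```

```bash
python3 look.py
```

```text
13.55 [564.88283189 141.25772129 112.93332835] [-1.34095119e-01  9.90966821e-01 -4.02756719e-04 -1.75952986e-03] [-6.2983916  -1.46533042  4.06068647] [-0.26809386  0.91586727 -0.01024269]
press xy of TCP -151.27892288270468 1.0520199386536644 tip x -11.278922882704677 Fpush -6.461513027315532
```

Drag was zero at tip x ≈ -12, then rose to 6.5 N, so the blade has just met the upper plate at about 35 mm from the tip (gap about 4.8 mm). A little further to make sure it is snug.

>>> arm_command(steps=[[0.0019,0.0005,0,0,-1],[0,0,0,0,-1],[0,0,0,0,-1],[0,0,0,0,-1]])

```text
t: 13.95
ee_pos: [565.2, 141.3, 112.9]
ee_rot: [-0.134, 0.991, -0.001, -0.003]
force: [-10.2, -3.0, 8.7]
finger_gap: 16.9
```

>>> arm_command(steps=[[0.0019,0.0005,0,0,-1],[0,0,0,0,-1],[0,0,0,0,-1],[0,0,0,0,-1]])

```text
t: 14.35
ee_pos: [566.0, 141.5, 112.8]
ee_rot: [-0.134, 0.991, -0.001, -0.005]
force: [-14.6, -4.0, 12.1]
finger_gap: 17.1
```

```bash
python3 look.py k.png
```

```text
14.35 [565.98113846 141.54564391 112.76013131] [-0.13420604  0.99094157 -0.00113064 -0.00471788] [-14.60468012  -4.01012547  12.07283068] [-0.69442225  2.44728765  0.04098983]
press xy of TCP -150.14358373728157 1.0385372524836334 tip x -10.143583737281574 Fpush -15.145222658259218
side -114 6 1.3
side -106 10 0.3
side -98 15 1.9
side -90 18 4.3
side -82 19 8.1
side -74 17 27.9
side -66 8 41.6
side -58 8 41.1
side -50 15 43.0
upper plate top side 216 48.02363518904383
scene -114 8 63.8
scene -106 17 55.8
upper plate top scene 98 45.8451396190726
```

View pics/k.png

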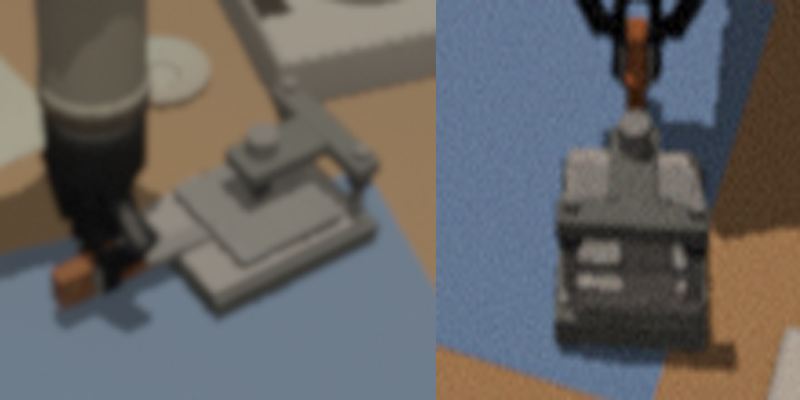

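The push is now 15 N with Fz +12 N. The arm's compliance is tipping the nose down onto the lower plate, so part of this drag is self-made. I'll relieve Fz with a small raise and back the push command off a little.

>>> arm_command(steps=[[-0.0019,-0.0005,0.0004,0,-1],[0,0,0,0,-1],[0,0,0,0,-1],[0,0,0,0,-1]])

```text
t: 14.85
ee_pos: [565.8, 141.5, 112.9]
ee_rot: [-0.134, 0.991, -0.001, -0.003]
force: [-7.0, -2.0, 4.4]
finger_gap: 17.3
```

>>> arm_command(steps=[[0,0,0.0004,0,-1],[0,0,0,0,-1],[0,0,0,0,-1],[0,0,0,0,-1]])

```text
t: 15.25
ee_pos: [565.8, 141.5, 113.0]
ee_rot: [-0.134, 0.991, -0.001, -0.003]
force: [-5.8, -1.5, 0.9]
finger_gap: 17.2
```

```bash
python3 look.py
```

```text
15.25 [565.76850375 141.53794773 112.95794441] [-1.34207069e-01  9.90948882e-01 -5.44676312e-04 -2.91181651e-03] [-5.82052122 -1.53757488  0.87467299] [-0.35092185  1.17606217  0.03831162]
press xy of TCP -150.35065330755717 1.0874754258851738 tip x -10.350653307557167 Fpush -6.019882495667811
```

>>> arm_command(steps=[[0.0019,0.0005,0.0003,0,-1],[0,0,0,0,-1],[0,0,0,0,-1],[0,0,0,0,-1]])

```text
t: 15.65
ee_pos: [566.4, 141.7, 113.0]
ee_rot: [-0.134, 0.991, -0.001, -0.004]
force: [-9.9, -2.6, 3.1]
finger_gap: 17.1
```

>>> arm_command(steps=[[0.0019,0.0005,0.0003,0,-1],[0,0,0,0,-1],[0,0,0,0,-1],[0,0,0,0,-1]])

```text
t: 16.05
ee_pos: [568.1, 142.1, 113.0]
ee_rot: [-0.134, 0.991, -0.001, -0.005]
force: [-10.0, -2.1, 2.5]
finger_gap: 17.2
```

```bash
python3 look.py
```

```text
16.05 [568.10664133 142.08780352 113.04936497] [-1.34201197e-01  9.90943244e-01 -8.93473587e-04 -4.55281617e-03] [-10.00112735  -2.08001431   2.53518296] [-0.45760764  1.6900399   0.07987219]
press xy of TCP -147.95040082963786 0.9979388913580858 tip x -7.950400829637857 Fpush -10.19474065830555
```

It is now sliding at a steady 10 N with Fz low: a real snug drag, about 3.5 mm past first touch, so roughly 0.3 mm of lift. I'll ease the push slightly without moving the gauge, then check that it holds still.

>>> arm_command(steps=[[-0.001,-0.0003,0,0,-1],[0,0,0,0,-1],[0,0,0,0,-1],[0,0,0,0,-1],[0,0,0,0,-1]])

```text
t: 16.55
ee_pos: [568.0, 142.0, 113.2]
ee_rot: [-0.134, 0.991, -0.001, -0.004]
force: [-7.6, -1.5, -0.1]
finger_gap: 17.1
```

>>> arm_command(steps=[[0,0,0,0,-1],[0,0,0,0,-1],[0,0,0,0,-1],[0,0,0,0,-1],[0,0,0,0,-1]])

```text
t: 17.05
ee_pos: [568.0, 142.0, 113.2]
ee_rot: [-0.134, 0.991, -0.001, -0.004]
force: [-6.8, -2.1, 0.1]
finger_gap: 16.9
```

```bash
python3 look.py l.png
```

```text
17.05 [568.04307963 142.03869932 113.17489576] [-1.34169058e-01  9.90951901e-01 -6.53330002e-04 -3.54493501e-03] [-6.77283646 -2.10867846  0.09588579] [-0.340474    1.30269343 -0.00426808]
press xy of TCP -148.0247043388177 0.9674380493452495 tip x -8.024704338817713 Fpush -7.089509272266787
side -114 12 1.1
side -106 8 1.7
side -98 14 3.2
side -90 14 4.2
side -82 22 17.5
side -74 16 31.5
side -66 7 41.1
side -58 11 41.4
side -50 12 41.9
upper plate top side 215 47.78891550455694
scene -114 6 66.7
scene -106 18 57.3
upper plate top scene 97 46.086800096053935
```

View pics/l.png

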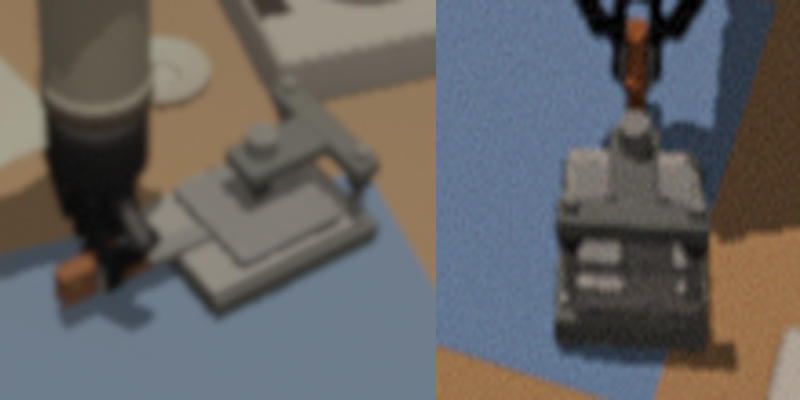

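The gauge lies under the plate, pointing straight in. It holds still with a 7 N push and Fz near 0, and the upper plate height is unchanged within camera noise. I'm handing in.

```bash
python3 -c "
from station import r; print(r.job_done())"
```

```text
the job is handed in; nothing more can be done
None
```

The taper gauge is held snug between the press plates, pointing straight in, and I handed the job in at about 17 s of the 61 s allowed. I picked it up by its handle, laid the blade on the bare strip of the lower plate and slid it in.

- **Snug fit:** drag was near zero until the tip was about 34 mm past the plate's contact edge, then rose. Sliding further in, it held a steady drag of about 10 N. I then eased the push to about 7 N, and the gauge stayed still with the handle gripped. The tip now sits about 38 mm in, so I read the gap as roughly 4.7–4.8 mm.
- **Plate lift:** I estimate about 0.3 mm, from roughly 3.5 mm of travel after first touch. The camera heights of the upper plate's top did not change beyond their noise (47.7 to 47.8 mm from the side, 46.2 to 46.1 mm from the scene camera). They cannot confirm the lift more closely than about 1 mm.
- **Off-nominal:** the push briefly reached 15 N because the arm's give tipped the nose down onto the lower plate, and I relieved it. About 0.4° of nose-down tilt remains in the tool, so the blade may not be perfectly flat.
- **Other things on the bench:** I touched none of them, though I did not check them all again at the end.

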